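# Slide a fruit crate over the step onto the bench scale

## Task

Get the fruit crate up over the step onto the low bench scale without carrying it: take it by its leading end board, tip its leading edge up onto the step while its rear edge stays down on the bench, and lower it there; then slide it gently along the deck until it stands flat on the scale, straight and near the middle, with the sprung stop plate pressed right in (push until it feels firm, no harder). Never ram the step or the stop, never tip the crate steeply, and leave everything else on the bench where it is.

Things in the scene. Friction and masses are not known exactly. Their poses are not given: they have to be found in the camera images.
- crate_centre (a point): Open wooden fruit crate, 170 mm long (its x), 120 mm wide (y), about 0.8 kg (varies by 15 %), flat underside; this point is its centre, 35 mm above its underside. Its x points to its leading end, z up. Each end is a solid pine board 10 mm thick, full width, 70 mm high; the slatted sides are 48 mm high.
- crate_lead (a point): Middle of the crate's bottom leading edge: 85 mm ahead of the crate's centre, on its underside. Axes as the crate's.
- crate_rear (a point): Middle of the crate's bottom rear edge: 85 mm behind the crate's centre, on its underside. Axes as the crate's.
- crate_grip (a point): Grip point on the crate's leading board: middle of its width and thickness, 60 mm above the crate's underside (10 mm below the board's top). Board 10 mm thick along the crate's x. Axes as the crate's.
- crate: The same crate; origin at the centre of its underside, axes as for crate_centre. Four mandarins are fixed in it, up to 55 mm high: they fill the rear two thirds and leave 45 mm of empty floor behind the leading board, where a finger fits.
- deck: Low bench scale, fixed: a flat steel deck 15 mm high, 300 mm long (x), 240 mm wide (y). Origin: on the bench at the foot of the middle of its step edge, the raised threshold facing the crate. Its x points from that step along the deck, the way the crate travels; z up. Its display stands beyond the deck's far end (x over 300 mm, up to 135 mm high).
- stop: Rails of the adjustable stop, fixed on the deck; origin on the deck's top, 255 mm past the step on its centre line, axes as the deck's. Two rails 100 mm out on each side; a cross bar 224 mm wide is clamped on them and carries, on the crate's side, a sprung steel plate 100 mm wide, 14 to 44 mm above the deck. Where the bar is clamped is not reported: the free plate's near face lies anywhere 221 to 249 mm past the step.
- plate (a joint): How far the sprung stop plate is pressed in: 0 = free, 0.012 m = fully in. It yields under a light spring (0.8 N free, 1.7 N pressed in), less than the crate's friction on the deck, so the crate stays when let go; after 12 mm it stands firm, felt as a sharp rise in force.
- tape_roll: Bystander: a roll of brown parcel tape lying flat, 96 mm across, 45 mm high; origin at the centre of its underside.
- stapler: Bystander: a long steel stapler, 150 x 32 x 50 mm; origin at the centre of its underside.
- jar: Bystander: a squat amber jar with a steel lid, 66 mm across, 84 mm high; origin at the centre of its underside.
- pulp_tray: Bystander: a moulded fruit tray with dimples, 200 x 140 x 27 mm; origin at the centre of its underside.
- marker: Bystander: a thick marker pen, 120 x 18 x 18 mm; origin at the centre of its underside.
- small_carton: Bystander: a small closed carton, 100 x 80 x 60 mm; origin at the centre of its underside.
Things that resemble listed ones, but are neither listed nor needed, are in the scene too. Several things look just like the crate: the one meant starts farthest from the robot's base.

How it is judged:
By the outcome, as a careful person would: the job done as asked, in the order asked, and still so for the second after the job is handed in, with the robot touching nothing.
It also fails if it takes over 72 s, if anything falls off the work surface, if the arm or the gripper's body presses on something with over 40 N, if the wrist force passes 120 N, or if a joint passes its speed limit or range.

## Robot

A 7-joint arm with a two-finger parallel gripper is mounted at the origin on the work surface. World frame = base frame: x ahead of the robot, y to its left, z up, the work surface at z = 0. Lengths are in m, angles in rad, forces in N, time in s.
With the tool pointing down it reaches from about 0.425 to 0.875 m from the base axis. Payload 4.7 kg.
Tool frame: the origin (TCP) lies between the finger pads; the fingertips stand 14 mm ahead of it and the grasp point (between the pads) lies 5 mm behind it; z points along the fingers, y is the line along which they close (so a half turn about z gives the same grasp; the last joint's range is limited). The gripper opens to 87 mm and grips with 3 to 60 N. Pads are 19 mm wide; open, the fingers measure 117 mm over their backs; the gripper's body (75 mm by 190 mm) begins 51 mm behind the grasp point.
Start: joints at [-1.256, 0.321, -0.07, 1.45, 0.023, 1.371, -0.057], TCP at [0.193, 0.621, 0.237] pointing down, gripper open.
Joint ranges: [-2.86, 2.86], [-0.3, 2.09], [-1.38, 1.24], [0.06, 2.45], [-1.56, 4.7], [0.09, 2.05], [-2.69, 2.69]. Speed limits (rad/s): [2.57, 2.57, 3.14, 3.14, 3.14, 3.14, 3.14].

## Interface

Orientations are given as a rotation vector (axis times angle).
In Python, from bench import ctrl gives the robot as it stands.
- The arm moves only by the tool step_arm, never from a script. Its argument "commands" is a list of rows, each an object with "travel": the shift along the tool's x, y, z in m, a list of three; "turn": the turn, a rotation vector about the tool's x, y, z in degrees, a list of three. A call has 1 to 5 rows; each row is the pose to reach, as a shift and turn from the pose commanded when the call began, along the tool's axes at that moment; what a row does not reach only later rows make up. A row lasts 1/10 s, in which the tool goes at most 50 mm and 8.59 degrees, less where a joint would pass 70% of its speed; a pose out of reach is approached as far as the arm can. A call with a gripper value outside its range is refused whole. "gripper" is the opening, from 0 (shut) to 1 (fully open), set as the call begins (left out, the last holds). The fingers move at their own pace and stop on an object; "force" is the grip in N (left out, the last holds). Time passes only in rows, so rows that repeat a pose let the fingers close. It gives the time, the measured TCP pose, the force, the opening and the grip force at its end, in the units of the state.
- ctrl.get_state(): the state, without advancing time (a new reading comes with each control period).
- ctrl.get_image(name): name is "scene" or "top"; returns the picture (400x640x3 uint8, red, green, blue); there is no depth.
- ctrl.camera_model(name): a dict with "fx", "fy", "cx", "cy" (pixels), "R" (3x3) and "t" (3): a world point X has camera coordinates R X + t. Camera axes: x right, y down, z forward; pixel columns grow to the right and rows downward; lengths in m; the calibration is good to about 2 mm. A picture is of the moment at which its call begins. camera_model takes no time and is no camera call.
- ctrl.close_job(): hands the job in; it is judged then, once.
The state is a dict: "time": time; "joint_positions": joint angles; "qd": joint speeds; "joint_torque": joint torques, N m; "position": TCP position; "tool_rot": TCP orientation; "ft_force": force on the tool from outside, world axes, zero at the start; "torque": the same for the moment, N m; "grip_width": opening from 0.0 (shut) to 1.0 (fully open); "grip_force": force on a finger pad.
Only numpy, scipy, OpenCV 4.12 (cv2) and the standard library are available. Lean on these libraries where they do the work, as an engineer would, in place of code of your own. Each camera call takes 0.05 s, during which the arm holds its last target. There are 200 camera calls.

## Working session

There is one attempt and no reset: what is moved stays moved. The work goes in short steps, Python scripts to look and compute and a tool call to move; the robot and the scene stay as the last step left them, time stands still between calls to the robot, and variables do not carry over. Pictures are saved under pics/ and viewed, at most 10 in all, crops included, and the job is handed in when it is done.

Besides the shell and the picture viewer there is one more tool, called after ">>>" by a JSON object that holds its "fn" and its "kwargs", one argument or row to a line. step_arm: Moves the arm, as the interface text tells. Its arguments: {"type":"object","properties":{"commands":{"type":"array"},"gripper":{"type":"number"},"force":{"type":"number"}},"required":["commands"]}

```bash
mkdir -p pics; ls
python3 - <<'E'
from bench import ctrl
import cv2
print(ctrl.get_state())
for n in("scene","top"):
    cv2.imwrite(f"pics/{n}0.png",ctrl.get_image(n)[:,:,::-1]); print(ctrl.camera_model(n))
E
```

```text
pics
{'time': 0.0, 'joint_positions': array([-1.25593292,  0.32179992, -0.0700989 ,  1.45169638,  0.02259496,
        1.37078421, -0.05692531]), 'qd': array([-9.79923626e-04,  1.35056913e-03,  1.18172612e-03,  1.67519130e-04,
       -2.24254899e-05,  6.83593744e-04, -4.77187062e-04]), 'joint_torque': array([ 2.94457623e-04, -4.91282487e+01, -4.03881753e-01, -3.12533391e+01,
       -6.40847068e-02,  4.36048291e-02,  1.55431999e-04]), 'position': array([0.19244067, 0.62030119, 0.23546585]), 'tool_rot': array([-4.70601678e-01, -3.10594606e+00,  2.96949585e-03]), 'ft_force': array([-0.26895177, -0.65121448, -0.03665052]), 'torque': array([ 0.00619378, -0.01727633, -0.01410725]), 'grip_force': 0.0, 'grip_width': 0.9973793562741267}
{'fx': 484.50677653110944, 'fy': 484.50677653110944, 'cx': 318.77158398096344, 'cy': 211.1461863355226, 'R': array([[-0.8471765 ,  0.531276  , -0.00614768],
       [ 0.36617707,  0.5754465 , -0.73128359],
       [-0.38497576, -0.62177741, -0.68204583]]), 't': array([ 0.37928435, -0.15095113,  1.38177011])}
{'fx': 450.8490267105014, 'fy': 450.8490267105014, 'cx': 314.79053781907163, 'cy': 206.81344617334346, 'R': array([[ 0.03022406, -0.9995125 , -0.00782723],
       [-0.99568881, -0.02941956, -0.08796752],
       [ 0.08769437,  0.01045222, -0.99609259]]), 't': array([0.02368336, 0.503412  , 1.40602397])}
```

View pics/top0.png

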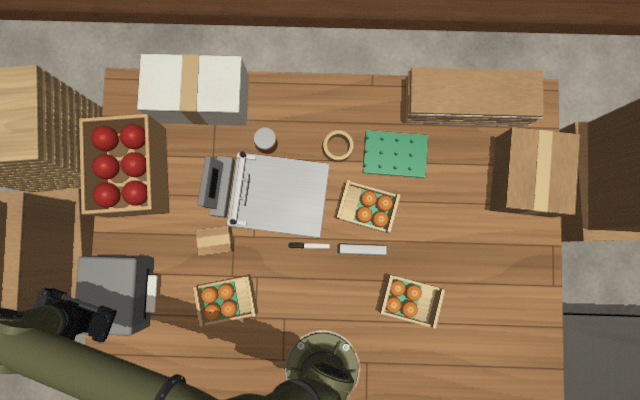

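View pics/scene0.png

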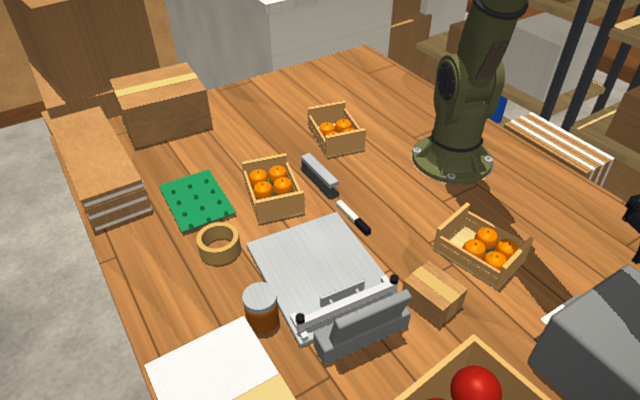

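The top view shows the target crate at about (368,205), with its empty (leading) end to the left, facing the deck. The deck spans (240..328, 155..236), with the stop bar near (240,190) and the display at (212,185). I'll enlarge both views.

Run:
```python
import cv2,numpy as np
a=cv2.imread("pics/top0.png")[140:250,195:410]; a=cv2.resize(a,None,fx=3.7,fy=3.7,interpolation=cv2.INTER_CUBIC)
cv2.imwrite("pics/c1.png",a)
b=cv2.imread("pics/scene0.png")[145:360,230:420]; cv2.imwrite("pics/c2.png",cv2.resize(b,None,fx=2.7,fy=2.7,interpolation=cv2.INTER_CUBIC))
```

```text
(no output)
```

View pics/c1.png

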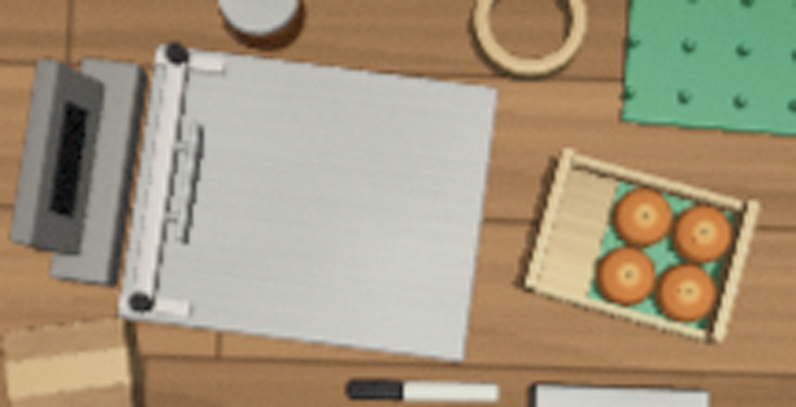

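View pics/c2.png

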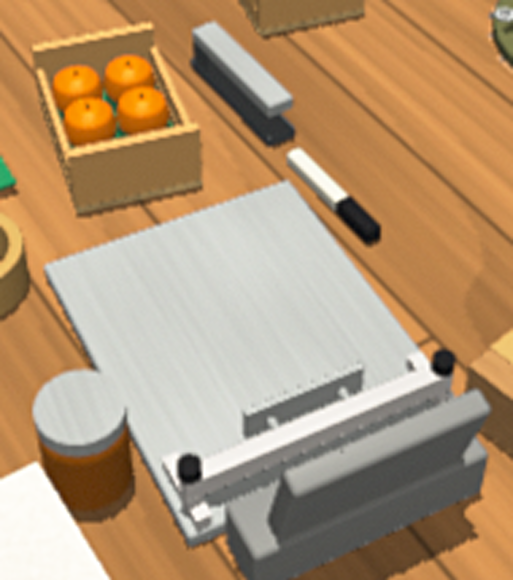

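The crops (c1 px, 3.7×) show the crate's top corners at (564,150), (525,287), (760,203) and (721,341). The step edge runs (497,88)–(464,360) and the plate's top near edge (202,127)–(184,242). In c2 (2.7×), the step is (47,268)–(290,182), the crate's bottom lead edge (80,213)–(200,187), and the plate's top (243,411)–(360,367).

```bash
cat > h.py <<'E'
import numpy as np
from bench import ctrl
def ray(n,uv,z):
    m=ctrl.camera_model(n); R=np.array(m["R"]);t=np.array(m["t"])
    d=R.T@np.array([(uv[0]-m["cx"])/m["fx"],(uv[1]-m["cy"])/m["fy"],1]); c=-R.T@t
    return (c+d*(z-c[2])/d[2])
c1=lambda p:((p[0]+.5)/3.7-.5+195,(p[1]+.5)/3.7-.5+140)
c2=lambda p:((p[0]+.5)/2.7-.5+230,(p[1]+.5)/2.7-.5+145)
E
python3 - <<'E'
from h import *
np.set_printoptions(precision=4,suppress=True)
def show(l,n,f,ps,z):
    P=[ray(n,f(p),z)[:2] for p in ps]
    print(l,*P,"mid",np.mean(P,0))
    return P
A=show("crate","top",c1,[(564,150),(525,287),(760,203),(721,341)],.07)
A=np.array(A); lead=A[:2].mean(0);rear=A[2:].mean(0);v=lead-rear;print(np.linalg.norm(v),np.degrees(np.arctan2(v[1],v[0])),np.linalg.norm(A[0]-A[1]))
w=A[0]-A[1];print("perp ang",np.degrees(np.arctan2(w[1],w[0]))+90)
D=np.array(show("deck","top",c1,[(497,88),(464,360),(157,45),(120,316)],.015))
for a,b in((0,1),(0,2),(1,3)):
    w=D[a]-D[b];print(np.linalg.norm(w),np.degrees(np.arctan2(w[1],w[0])))
P=show("plate","top",c1,[(202,127),(184,242)],.059)
B=show("crlead sc","scene",c2,[(80,213),(200,187)],0)
B=show("crleadtop sc","scene",c2,[(72,152),(197,127)],.07)
B=show("step sc","scene",c2,[(47,268),(290,182)],.015)
B=show("plate sc","scene",c2,[(243,411),(360,367)],.059)
for n,f,p in (("stapler","top",(535,385)),("stapler2","top",(708,392))): print(n,ray("top",c1(p),.05))
print("marker",ray("top",c1((498,390)),.018),ray("top",c1((350,390)),.018)); print("jar",ray("top",c1((260,0)),.084))
E
```

```text
crate [ 0.5834 -0.0585] [ 0.4684 -0.0291] [ 0.5439 -0.2218] [ 0.4287 -0.1913] mid [ 0.5061 -0.1252]
0.16748975182336537 76.31309089073858 0.11874030140703468
perp ang 75.64825249487242
deck [ 0.6443 -0.0025] [0.4079 0.0193] [0.6737 0.2946] [0.4368 0.3157] mid [0.5407 0.1568]
0.2373195943643606 -5.256745631668487
0.2985040564267574 -95.65130833910588
0.29779225818424204 -95.55334191140872
plate [0.5957 0.2452] [0.4983 0.2561] mid [0.547  0.2507]
crlead sc [ 0.5848 -0.0567] [ 0.4749 -0.0276] mid [ 0.5298 -0.0422]
crleadtop sc [ 0.5831 -0.0616] [ 0.4734 -0.0316] mid [ 0.5283 -0.0466]
step sc [0.6452 0.0028] [0.4096 0.0248] mid [0.5274 0.0138]
plate sc [0.6011 0.2487] [0.505  0.2613] mid [0.553 0.255]
stapler [ 0.3882 -0.0403  0.05  ]
stapler2 [ 0.3867 -0.1843  0.05  ]
marker [ 0.3833 -0.0104  0.018 ] [0.3794 0.1157 0.018 ]
jar [0.6997 0.1976 0.084 ]
```

```bash
cat >> h.py <<'E'
from scipy.spatial.transform import Rotation as Ro
np.set_printoptions(precision=4,suppress=True)
S0=np.array([.5267,.011]); PSI=84.5
U=np.array([np.cos(np.radians(PSI)),np.sin(np.radians(PSI))]); V=np.array([-U[1],U[0]])
def axes(psi,th):
    p,t=np.radians([psi,th]); cx=np.array([np.cos(p)*np.cos(t),np.sin(p)*np.cos(t),np.sin(t)])
    cz=np.array([-np.cos(p)*np.sin(t),-np.sin(p)*np.sin(t),np.cos(t)]); return cx,cz
def tcp(lead,leadz,psi,th):      # TCP pose when gripping lead board; lead = world xy of lead edge
    cx,cz=axes(psi,th); p=np.array([*lead,leadz])-.005*cx+.055*cz
    return p,np.column_stack([np.cross(cx,-cz),cx,-cz])
def deck(d,l): return S0+d*U+l*V
def go(p,R,s=None):
    s=s or ctrl.get_state(); Rc=Ro.from_rotvec(s["tool_rot"])
    print("travel mm",1e3*Rc.inv().apply(p-s["position"]),"turn",np.degrees((Rc.inv()*Ro.from_matrix(R)).as_rotvec()))
def st():
    s=ctrl.get_state(); d=s["position"]; e=d[:2]-S0
    R=Ro.from_rotvec(s["tool_rot"]).as_matrix(); y=R[:,1]
    print("t",s["time"],"tcp",d,"deck",e@U,e@V,"psi",np.degrees(np.arctan2(y[1],y[0])),"pitch",np.degrees(np.arcsin(y[2])),"F",s["ft_force"],"Fu",s["ft_force"][:2]@U,"w",s["grip_width"],s["grip_force"])
LEAD0=np.array([.528,-.044])
E
python3 -c "
from h import *
st()
p,R=tcp(LEAD0,.0,76,0); go(p+[0,0,.09],R); go(p,R)"
```

```text
t 0.1 tcp [0.1925 0.6204 0.2356] deck 0.5745155779848686 0.391100390658302 psi 72.77149593828197 pitch -0.09795961393322582 F [-0.66   -0.313  -0.1547] Fu -0.3747961894149798 w 0.999669559420798 0.0
travel mm [-517.5237 -540.0036   91.5552] turn [-0.0981  0.0028 -3.2285]
travel mm [-517.515  -539.8497  181.5551] turn [-0.0981  0.0028 -3.2285]
```

>>> {"fn": "step_arm", "kwargs": {
  "commands": [
    {"travel": [-0.034,-0.036,0],"turn": [0,0,0]},
    {"travel": [-0.068,-0.072,0],"turn": [0,0,-1]},
    {"travel": [-0.102,-0.108,0],"turn": [0,0,-2]},
    {"travel": [-0.136,-0.144,0],"turn": [0,0,-3]},
    {"travel": [-0.17,-0.178,0],"turn": [0,0,-3.2]}
  ],
  "gripper": 0.52,
  "force": 45
}}

```text
time: 0.6
position: [0.3027, 0.3982, 0.2362]
tool_rot: [-0.383, -3.118, 0.001]
ft_force: [0.5, -0.6, 0.2]
grip_width: 0.632
grip_force: 0.0
```

>>> {"fn": "step_arm", "kwargs": {
  "commands": [
    {"travel": [-0.034,-0.036,0],"turn": [0,0,0]},
    {"travel": [-0.068,-0.072,0],"turn": [0,0,0]},
    {"travel": [-0.102,-0.108,0],"turn": [0,0,0]},
    {"travel": [-0.136,-0.144,0],"turn": [0,0,0]},
    {"travel": [-0.17,-0.178,0],"turn": [0,0,0]}
  ]
}}

```text
time: 1.1
position: [0.4244, 0.1843, 0.2364]
tool_rot: [-0.384, -3.118, -0.001]
ft_force: [1.3, 0.8, -0.0]
grip_width: 0.516
grip_force: 0.0
```

```bash
python3 -c "
from h import *
st()
p,R=tcp(LEAD0,.0,76,0); go(p+[0,0,.09],R)"
```

```text
t 1.1 tcp [0.4244 0.1843 0.2364] deck 0.16272700320581032 0.11845932139469638 psi 75.95712779458972 pitch 0.01839788192271233 F [ 1.304   0.759  -0.0396] Fu 0.8804771197689376 w 0.5160820853881539 0.0
travel mm [-155.9413 -201.3947   91.3589] turn [ 0.0184 -0.008  -0.0429]
```

>>> {"fn": "step_arm", "kwargs": {
  "commands": [
    {"travel": [-0.029,-0.036,0],"turn": [0,0,0]},
    {"travel": [-0.058,-0.072,0],"turn": [0,0,0]},
    {"travel": [-0.087,-0.108,0.02],"turn": [0,0,0]},
    {"travel": [-0.116,-0.144,0.04],"turn": [0,0,0]},
    {"travel": [-0.136,-0.17,0.06],"turn": [0,0,0]}
  ]
}}

```text
time: 1.6
position: [0.5154, -0.0146, 0.1761]
tool_rot: [0.387, 3.116, -0.001]
ft_force: [1.1, 1.3, -0.7]
grip_width: 0.52
grip_force: 0.0
```

>>> {"fn": "step_arm", "kwargs": {
  "commands": [
    {"travel": [0,0,0.02],"turn": [0,0,0]},
    {"travel": [0,0,0.02],"turn": [0,0,0]},
    {"travel": [0,0,0.02],"turn": [0,0,0]}
  ]
}}

```text
time: 1.9
position: [0.5143, -0.0107, 0.1564]
tool_rot: [-0.382, -3.117, 0.0]
ft_force: [-0.0, 0.5, 0.1]
grip_width: 0.52
grip_force: 0.0
```

```bash
python3 -c "
from h import *
st()
p,R=tcp(LEAD0,.0,76,0); go(p,R)
import cv2
for n in ('top','scene'): cv2.imwrite(f'pics/{n}1.png',ctrl.get_image(n)[:,:,::-1])
a=cv2.imread('pics/scene1.png')[90:290,190:390]; cv2.imwrite('pics/c3.png',cv2.resize(a,None,fx=3,fy=3,interpolation=cv2.INTER_CUBIC))"
```

```text
t 1.9 tcp [ 0.5143 -0.0107  0.1564] deck -0.02278415519309575 0.010242664035122667 psi 76.014855264916 pitch -0.010625194350342046 F [-0.0198  0.5364  0.1289] Fu 0.5320483685074748 w 0.5198740945507203 0.0
travel mm [-21.4381 -33.9906 101.4209] turn [-0.0106 -0.0663  0.0148]
```

View pics/c3.png

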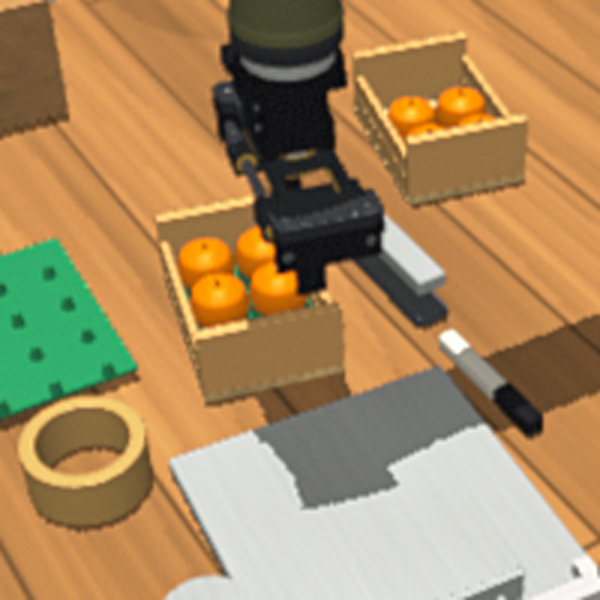

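The view shows the gripper over the crate's leading end. The crate hasn't moved, with its bottom lead edge at c3 (205,400)–(343,370). Next I shift over the board and descend.

>>> {"fn": "step_arm", "kwargs": {
  "commands": [
    {"travel": [-0.0215,-0.034,0],"turn": [0,0,0]},
    {"travel": [-0.0215,-0.034,0.02],"turn": [0,0,0]},
    {"travel": [-0.0215,-0.034,0.05],"turn": [0,0,0]},
    {"travel": [-0.0215,-0.034,0.06],"turn": [0,0,0]},
    {"travel": [-0.0215,-0.034,0.06],"turn": [0,0,0]}
  ]
}}

```text
time: 2.5
position: [0.5266, -0.0486, 0.096]
tool_rot: [-0.381, -3.116, 0.0]
ft_force: [-0.4, -0.3, 0.2]
grip_width: 0.52
grip_force: 0.0
```

```bash
python3 -c "
from h import *
st()
p,R=tcp(LEAD0,.0,76,0); go(p,R)"
```

```text
t 2.5 tcp [ 0.5266 -0.0486  0.096 ] deck -0.05936656490376476 -0.005576167003271728 psi 76.05381056816927 pitch -0.024876308710495575 F [-0.3938 -0.349   0.2238] Fu -0.38511906308486743 w 0.5200861381595748 0.0
travel mm [-0.3615 -0.144  40.9703] turn [-0.0249 -0.1181  0.0538]
```

>>> {"fn": "step_arm", "kwargs": {
  "commands": [
    {"travel": [0,0,0.015],"turn": [0,0,0]},
    {"travel": [0,0,0.03],"turn": [0,0,0]},
    {"travel": [0,0,0.041],"turn": [0,0,0]},
    {"travel": [0,0,0.041],"turn": [0,0,0]}
  ]
}}

```text
time: 2.9
position: [0.5259, -0.0494, 0.0537]
tool_rot: [-0.383, -3.115, 0.001]
ft_force: [-0.9, 0.1, 0.4]
grip_width: 0.516
grip_force: 0.0
```

>>> {"fn": "step_arm", "kwargs": {
  "commands": [
    {"travel": [0,0,0],"turn": [0,0,0]},
    {"travel": [0,0,0],"turn": [0,0,0]},
    {"travel": [0,0,0],"turn": [0,0,0]},
    {"travel": [0,0,0],"turn": [0,0,0]}
  ],
  "gripper": 0,
  "force": 45
}}

```text
time: 3.3
position: [0.5277, -0.0496, 0.056]
tool_rot: [0.384, 3.117, 0.001]
ft_force: [-0.5, -0.6, -1.4]
grip_width: 0.24
grip_force: 0.0
```

```bash
python3 -c "
from h import *
st()"
```

```text
t 3.3 tcp [ 0.5277 -0.0496  0.056 ] deck -0.060195780831272194 -0.006817448388858265 psi 75.96390206283375 pitch 0.025941939730769616 F [-0.4659 -0.556  -1.3816] Fu -0.5980819822128993 w 0.23957993140498474 0.0
```

>>> {"fn": "step_arm", "kwargs": {
  "commands": [
    {"travel": [0,0,0],"turn": [0,0,0]},
    {"travel": [0,0,0],"turn": [0,0,0]},
    {"travel": [0,0,0],"turn": [0,0,0]},
    {"travel": [0,0,0],"turn": [0,0,0]},
    {"travel": [0,0,0],"turn": [0,0,0]}
  ]
}}

```text
time: 3.8
position: [0.5276, -0.0493, 0.0558]
tool_rot: [0.384, 3.118, 0.001]
ft_force: [0.1, 0.5, 2.8]
grip_width: 0.112
grip_force: 45.0
```

```bash
python3 -c "
from h import *
st()"
```

```text
t 3.8 tcp [ 0.5276 -0.0493  0.0558] deck -0.05997612986656517 -0.006633330619495434 psi 75.96876769117553 pitch 0.029257773386187257 F [0.1054 0.5469 2.8272] Fu 0.5545089397080584 w 0.11249287035033066 44.999112440273166
```

```bash
cat >> h.py <<'E'
LEAD1=np.array([.5288,-.0445])
E
python3 -c "
from h import *
c=axes(76,0)[0][:2]; rear=LEAD1-.17*c; e=LEAD1-S0; print(e@U,e@V)
for th in (0,2,4,6,8):
    t=np.radians(th); p,R=tcp(rear+.17*np.cos(t)*c,.17*np.sin(t)+.0008,76,th); go(p,R)"
```

```text
-0.055043212929085934 -0.007409771281443611
travel mm [-0.0388 -0.0065  0.0056] turn [ 0.0293  0.0172 -0.0312]
travel mm [-0.0416 -2.0235 -5.7203] turn [-1.9707  0.0177 -0.0309]
travel mm [ -0.0445  -4.2392 -11.3724] turn [-3.9707  0.0182 -0.0306]
travel mm [ -0.0475  -6.6508 -16.9437] turn [-5.9707  0.0188 -0.0303]
travel mm [ -0.0505  -9.2553 -22.4274] turn [-7.9707  0.0193 -0.03  ]
```

>>> {"fn": "step_arm", "kwargs": {
  "commands": [
    {"travel": [0,-0.002,-0.0057],"turn": [-2,0,0]},
    {"travel": [0,-0.0042,-0.0114],"turn": [-4,0,0]},
    {"travel": [0,-0.0067,-0.0169],"turn": [-6,0,0]},
    {"travel": [0,-0.0093,-0.0224],"turn": [-8,0,0]},
    {"travel": [0,-0.0093,-0.0224],"turn": [-8,0,0]}
  ]
}}

```text
time: 4.3
position: [0.525, -0.0595, 0.0781]
tool_rot: [0.384, 3.093, 0.217]
ft_force: [0.5, 1.1, -2.6]
grip_width: 0.113
grip_force: 45.0
```

```bash
python3 -c "
from h import *
st()
import cv2
cv2.imwrite('pics/scene2.png',cv2.resize(ctrl.get_image('scene')[100:300,190:390,::-1],None,fx=3,fy=3,interpolation=cv2.INTER_CUBIC))
t=np.radians(8)
for f in (.2,.4,.6,.8,1):
    d=-.057+f*(.03+.057); l=-.0074*(1-f); psi=76+8.5*min(1,f); p,R=tcp(deck(d,l),.0245,psi,8); go(p,R)"
```

```text
t 4.3 tcp [ 0.525  -0.0595  0.0781] deck -0.07038827003455769 -0.005037667566748818 psi 75.84443309239164 pitch 8.034960889521857 F [ 0.5391  1.1269 -2.5775] Fu 1.173366741833598 w 0.11346939359987893 44.9987683352083
travel mm [ 3.1466 17.6214  1.8511] turn [-0.0472  0.2534 -1.7846]
travel mm [ 6.8389 34.4581  4.2031] turn [-0.0472  0.4893 -3.4681]
travel mm [10.532  51.3058  6.5565] turn [-0.0472  0.7252 -5.1517]
travel mm [14.2261 68.1644  8.9115] turn [-0.0473  0.9611 -6.8352]
travel mm [17.9215 85.0339 11.268 ] turn [-0.0473  1.197  -8.5188]
```

View pics/scene2.png

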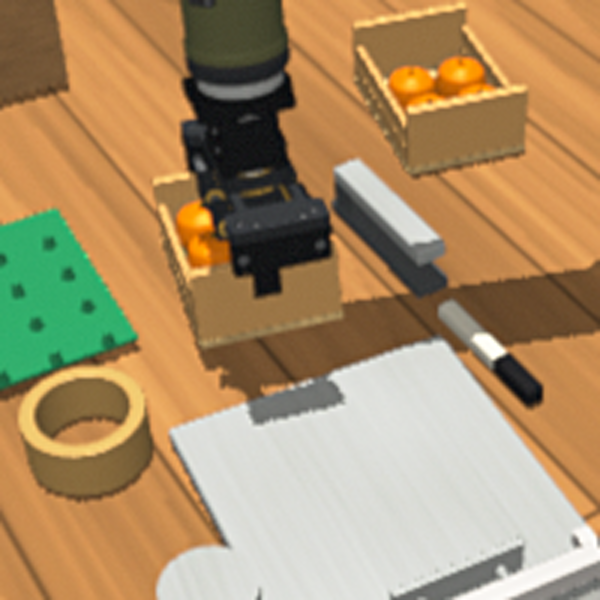

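The leading edge is up: lead bottom edge at (205,345)–(340,315), shadow beneath it, rear on the bench. Now I advance while squaring up with the deck.

>>> {"fn": "step_arm", "kwargs": {
  "commands": [
    {"travel": [0.0016,0.009,0.001],"turn": [0,0.13,-0.9]},
    {"travel": [0.0032,0.0176,0.0019],"turn": [0,0.25,-1.8]},
    {"travel": [0.005,0.026,0.003],"turn": [0,0.37,-2.6]},
    {"travel": [0.0068,0.0345,0.0042],"turn": [0,0.49,-3.5]},
    {"travel": [0.0086,0.043,0.0053],"turn": [0,0.6,-4.3]}
  ]
}}

```text
time: 4.85
position: [0.5269, -0.0132, 0.0783]
tool_rot: [0.26, 3.112, 0.218]
ft_force: [-0.1, -1.9, -4.7]
grip_width: 0.11
grip_force: 45.0
```

```bash
python3 -c "
from h import *
st()
for f in (.6,.7,.8,.9,1):
    d=-.057+f*(.03+.057); l=-.0074*(1-f); psi=76+8.5*min(1,f); p,R=tcp(deck(d,l),.0245,psi,8); go(p,R)"
```

```text
t 4.85 tcp [ 0.5269 -0.0132  0.0783] deck -0.024033822847318115 -0.002549439049379531 psi 80.4300357100489 pitch 7.992168687856738 F [-0.1225 -1.941  -4.7374] Fu -1.9437763767153673 w 0.11044300569390858 45.00032063573599
travel mm [0.8075 6.536  0.9852] turn [-0.0076  0.0523 -0.6635]
travel mm [ 1.9753 15.0813  2.1859] turn [-0.0073  0.1705 -1.5052]
travel mm [ 3.1431 23.6294  3.3868] turn [-0.007   0.2888 -2.3469]
travel mm [ 4.3111 32.1802  4.5882] turn [-0.0067  0.407  -3.1887]
travel mm [ 5.4792 40.7337  5.79  ] turn [-0.0064  0.5253 -4.0304]
```

>>> {"fn": "step_arm", "kwargs": {
  "commands": [
    {"travel": [0.001,0.008,0.0012],"turn": [0,0.1,-0.8]},
    {"travel": [0.002,0.016,0.0023],"turn": [0,0.2,-1.6]},
    {"travel": [0.0033,0.0245,0.0035],"turn": [0,0.3,-2.4]},
    {"travel": [0.0044,0.0325,0.0046],"turn": [0,0.4,-3.2]},
    {"travel": [0.0055,0.0405,0.0058],"turn": [0,0.5,-4.0]}
  ]
}}

```text
time: 5.35
position: [0.5286, 0.0276, 0.0786]
tool_rot: [0.152, 3.122, 0.218]
ft_force: [-1.3, -1.3, -6.0]
grip_width: 0.112
grip_force: 45.0
```

>>> {"fn": "step_arm", "kwargs": {
  "commands": [
    {"travel": [0,0,0],"turn": [0,0,0]}
  ]
}}

```text
time: 5.45
position: [0.5289, 0.0292, 0.0788]
tool_rot: [0.15, 3.122, 0.221]
ft_force: [0.1, 2.2, -3.4]
grip_width: 0.111
grip_force: 45.0
```

```bash
python3 -c "
from h import *
st()
import cv2
cv2.imwrite('pics/t2.png',cv2.resize(ctrl.get_image('top')[140:250,195:410,::-1],None,fx=3.7,fy=3.7,interpolation=cv2.INTER_CUBIC))
for th in (8,7,6.1):
    t=np.radians(th); p,R=tcp(deck(.030+.168*(np.cos(t)-1),0),.17*np.sin(t)+.0008,84.5,th); go(p,R)"
```

```text
t 5.45 tcp [0.5289 0.0292 0.0788] deck 0.01833077996218217 -0.0004300659026948961 psi 84.49828590997983 pitch 8.106417086351973 F [ 0.1022  2.181  -3.3562] Fu 2.180716698211821 w 0.11051103610589308 45.00549933873117
travel mm [ 0.578  -2.3246  0.3757] turn [ 0.1196  0.092  -0.049 ]
travel mm [ 0.5835 -1.4004  3.265 ] turn [ 1.1196  0.0916 -0.0498]
travel mm [ 0.5883 -0.6113  5.879 ] turn [ 2.0196  0.0912 -0.0505]
```

View pics/t2.png

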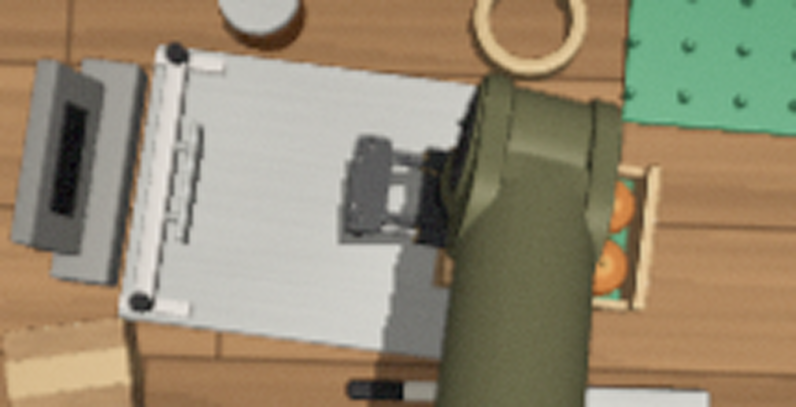

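The crate is square to the deck, with its rear edge at t2 (661,168)–(641,308) and its lead end over the step under the gripper. Now I lower it onto the step.

>>> {"fn": "step_arm", "kwargs": {
  "commands": [
    {"travel": [0,0.0004,0.0015],"turn": [0.5,0,0]},
    {"travel": [0,0.0008,0.003],"turn": [1,0,0]},
    {"travel": [0,0.0013,0.0045],"turn": [1.5,0,0]},
    {"travel": [0,0.0017,0.0058],"turn": [2,0,0]},
    {"travel": [0,0.0017,0.0058],"turn": [2,0,0]}
  ]
}}

```text
time: 6.0
position: [0.5293, 0.0295, 0.0736]
tool_rot: [0.154, 3.127, 0.164]
ft_force: [-0.6, 1.4, 0.0]
grip_width: 0.113
grip_force: 45.0
```

```bash
python3 -c "
from h import *
st()"
```

```text
t 6.0 tcp [0.5293 0.0295 0.0736] deck 0.01865116342239504 -0.0008173973567222914 psi 84.36735752957779 pitch 5.998798878848091 F [-0.5735  1.3851  0.0431] Fu 1.323798341673579 w 0.11309841103099108 45.04520420450717
```

```bash
cat >> h.py <<'E'
def slide(ds):
    for d in ds:
        th=np.degrees(np.arcsin(.0155/(.17-d))); p,R=tcp(deck(d,0),.17*np.sin(np.radians(th))+.0005,84.5,th); print(d,th,end=' '); go(p,R)
E
python3 -c "
from h import *
slide([.029,.034,.039,.044,.049,.054])"
```

```text
0.029 6.31122724529856 travel mm [ 0.8162 -0.6942  0.2046] turn [-0.3125  0.1115 -0.1316]
0.034 6.54425372666611 travel mm [0.827  4.1267 0.0658] turn [-0.5456  0.1118 -0.1314]
0.039 6.79519014925632 travel mm [ 0.8377  8.936  -0.1224] turn [-0.7965  0.1121 -0.1311]
0.044 7.066189347020478 travel mm [ 0.8483 13.7323 -0.3659] turn [-1.0675  0.1124 -0.1309]
0.049 7.359764602157603 travel mm [ 0.8587 18.514  -0.6712] turn [-1.3611  0.1127 -0.1306]
0.054 7.678868619542602 travel mm [ 0.869  23.2792 -1.0462] turn [-1.6802  0.1131 -0.1303]
```

>>> {"fn": "step_arm", "kwargs": {
  "commands": [
    {"travel": [0.0002,0.0041,0],"turn": [-0.5,0,0]},
    {"travel": [0.0004,0.0089,-0.0001],"turn": [-0.8,0,0]},
    {"travel": [0.0006,0.0137,-0.0004],"turn": [-1.1,0,0]},
    {"travel": [0.0008,0.0185,-0.0007],"turn": [-1.4,0,0]},
    {"travel": [0.0008,0.0233,-0.001],"turn": [-1.7,0,0]}
  ]
}}

```text
time: 6.5
position: [0.5308, 0.0487, 0.0766]
tool_rot: [0.158, 3.122, 0.204]
ft_force: [-0.7, -5.9, 0.6]
grip_width: 0.107
grip_force: 45.0
```

```bash
python3 -c "
from h import *
st()
slide([.054,.060,.066,.072,.078,.083])"
```

```text
t 6.5 tcp [0.5308 0.0487 0.0766] deck 0.03791789098762772 -0.0005128010856037322 psi 84.22729048555094 pitch 7.486244125076823 F [-0.747  -5.8991  0.6177] Fu -5.943570985594114 w 0.10749600096519625 45.001512905582786
0.054 7.678868619542602 travel mm [0.5309 3.8029 0.0361] turn [-0.193   0.1762 -0.2701]
0.06 8.100454823629304 travel mm [ 0.5565  9.5087 -0.3711] turn [-0.6145  0.1772 -0.2694]
0.066 8.571208119542835 travel mm [ 0.5817 15.1863 -0.9119] turn [-1.0853  0.1783 -0.2687]
0.072 9.100301622829384 travel mm [ 0.6062 20.8305 -1.6101] turn [-1.6144  0.1795 -0.2679]
0.078 9.699353706537424 travel mm [ 0.6299 26.4348 -2.4956] turn [-2.2134  0.1809 -0.267 ]
0.083 10.26265686009868 travel mm [ 0.649  31.0685 -3.4036] turn [-2.7767  0.1822 -0.2661]
```

>>> {"fn": "step_arm", "kwargs": {
  "commands": [
    {"travel": [0.0002,0.0058,-0.0004],"turn": [-0.5,0,0]},
    {"travel": [0.0004,0.0115,-0.0009],"turn": [-0.9,0,-0.1]},
    {"travel": [0.0005,0.0172,-0.0016],"turn": [-1.4,0,-0.2]},
    {"travel": [0.0005,0.0228,-0.0025],"turn": [-2.0,0,-0.2]},
    {"travel": [0.0005,0.0275,-0.0034],"turn": [-2.6,0,-0.2]}
  ]
}}

```text
time: 7.0
position: [0.5329, 0.0754, 0.0834]
tool_rot: [0.151, 3.115, 0.274]
ft_force: [0.0, -5.9, -1.1]
grip_width: 0.108
grip_force: 45.0
```

```bash
python3 -c "
from h import *
st()
d=.088
for th in (10.3,8,6,4,2,0):
    t=np.radians(th); p,R=tcp(deck(d*np.cos(t),0),.0155+d*np.sin(t),84.5,th); go(p,R)"
```

```text
t 7.0 tcp [0.5329 0.0754 0.0834] deck 0.06474474165059757 -4.1473689361246845e-05 psi 84.44983793940865 pitch 10.08054151151598 F [ 0.0185 -5.8551 -1.0789] Fu -5.82634351982223 w 0.10836479904787606 45.02461039926857
travel mm [0.0482 7.1582 0.2049] turn [-0.2195  0.1687 -0.0491]
travel mm [0.06   9.3115 3.5719] turn [ 2.0805  0.1677 -0.0524]
travel mm [ 0.0703 11.0728  6.5679] turn [ 4.0805  0.1667 -0.0554]
travel mm [ 0.0808 12.7284  9.6236] turn [ 6.0805  0.1658 -0.0583]
travel mm [ 0.0913 14.2765 12.7353] turn [ 8.0805  0.1648 -0.0612]
travel mm [ 0.1018 15.7149 15.899 ] turn [10.0805  0.1638 -0.0641]
```

>>> {"fn": "step_arm", "kwargs": {
  "commands": [
    {"travel": [0,0.0055,0.0025],"turn": [1.5,0,0]},
    {"travel": [0,0.0075,0.0055],"turn": [3.5,0,0]},
    {"travel": [0,0.009,0.0085],"turn": [5.5,0,0]},
    {"travel": [0,0.0105,0.0117],"turn": [7.5,0,0]},
    {"travel": [0,0.0117,0.014],"turn": [9,0,0]}
  ]
}}

```text
time: 7.5
position: [0.5343, 0.09, 0.0719]
tool_rot: [0.151, 3.134, 0.028]
ft_force: [-0.4, -3.9, 0.7]
grip_width: 0.11
grip_force: 45.0
```

```bash
python3 -c "
from h import *
st()
p,R=tcp(deck(.088,0),.0155,84.5,0); go(p,R)"
```

```text
t 7.5 tcp [0.5343 0.09   0.0719] deck 0.07940323326080388 -2.0844096087738117e-05 psi 84.4709616558364 pitch 1.0254637220413103 F [-0.4005 -3.8535  0.6931] Fu -3.8741738142804203 w 0.11018550129960604 45.02492237370461
travel mm [0.0263 3.5714 1.4495] turn [ 1.0254  0.1421 -0.0303]
```

>>> {"fn": "step_arm", "kwargs": {
  "commands": [
    {"travel": [0,0.004,0.0012],"turn": [1,0,0]},
    {"travel": [0,0.01,0.0012],"turn": [1,0,0]},
    {"travel": [0,0.017,0.0012],"turn": [1,0,0]},
    {"travel": [0,0.024,0.0012],"turn": [1,0,0]},
    {"travel": [0,0.031,0.0012],"turn": [1,0,0]}
  ]
}}

```text
time: 8.0
position: [0.5367, 0.1241, 0.0712]
tool_rot: [0.15, 3.136, 0.008]
ft_force: [-0.6, -4.2, -2.5]
grip_width: 0.108
grip_force: 45.0
```

```bash
python3 -c "
from h import *
st()
p,R=tcp(deck(.19,0),.0155,84.5,0); go(p,R)"
```

```text
t 8.0 tcp [0.5367 0.1241 0.0712] deck 0.113539770679929 0.0008533581207555862 psi 84.5171437943441 pitch 0.2882984921510704 F [-0.6103 -4.191  -2.4769] Fu -4.230189108411515 w 0.10780367093469813 45.00323594547808
travel mm [-0.8734 71.4557  1.0216] turn [0.2883 0.0758 0.017 ]
```

>>> {"fn": "step_arm", "kwargs": {
  "commands": [
    {"travel": [-0.0002,0.007,0.0004],"turn": [0.2,0,0]},
    {"travel": [-0.0003,0.014,0.0006],"turn": [0.2,0,0]},
    {"travel": [-0.0004,0.021,0.0006],"turn": [0.2,0,0]},
    {"travel": [-0.0005,0.028,0.0006],"turn": [0.2,0,0]},
    {"travel": [-0.0006,0.035,0.0006],"turn": [0.2,0,0]}
  ]
}}

```text
time: 8.5
position: [0.5407, 0.1593, 0.0708]
tool_rot: [0.149, 3.136, 0.003]
ft_force: [-0.3, -2.5, -2.4]
grip_width: 0.109
grip_force: 45.0
```

>>> {"fn": "step_arm", "kwargs": {
  "commands": [
    {"travel": [0,0.007,0],"turn": [0,0,0]},
    {"travel": [0,0.014,0],"turn": [0,0,0]},
    {"travel": [0,0.021,0],"turn": [0,0,0]},
    {"travel": [0,0.028,0],"turn": [0,0,0]},
    {"travel": [0,0.031,0],"turn": [0,0,0]}
  ]
}}

```text
time: 9.0
position: [0.5436, 0.191, 0.0709]
tool_rot: [0.148, 3.137, 0.004]
ft_force: [-0.1, -1.4, -4.0]
grip_width: 0.114
grip_force: 45.0
```

>>> {"fn": "step_arm", "kwargs": {
  "commands": [
    {"travel": [0,0,0],"turn": [0,0,0]},
    {"travel": [0,0,0],"turn": [0,0,0]}
  ]
}}

```text
time: 9.2
position: [0.5439, 0.191, 0.0713]
tool_rot: [0.149, 3.136, 0.006]
ft_force: [1.3, 1.6, -3.7]
grip_width: 0.113
grip_force: 45.0
```

```bash
python3 -c "
from h import *
st()
import cv2
cv2.imwrite('pics/s4.png',cv2.resize(ctrl.get_image('scene')[150:350,220:420,::-1],None,fx=3,fy=3,interpolation=cv2.INTER_CUBIC))"
```

```text
t 9.2 tcp [0.5439 0.191  0.0713] deck 0.18080626684580858 0.0001646867775829236 psi 84.56801616052901 pitch 0.22166942153759403 F [ 1.2654  1.5668 -3.7398] Fu 1.6808333932949657 w 0.11253204016939551 44.998113540932536
```

View pics/s4.png

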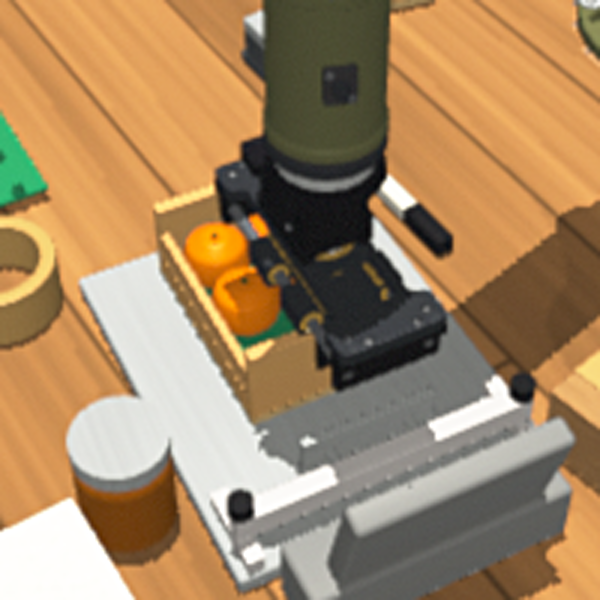

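The crate is fully on the deck with its lead end about 57 mm short of the plate, straight. I'll lower the last millimetre, release and rise.

>>> {"fn": "step_arm", "kwargs": {
  "commands": [
    {"travel": [0,0,0.0005],"turn": [0.1,0,0]},
    {"travel": [0,0,0.001],"turn": [0.2,0,0]},
    {"travel": [0,0,0.001],"turn": [0.2,0,0]}
  ]
}}

```text
time: 9.55
position: [0.5441, 0.1907, 0.0708]
tool_rot: [0.149, 3.136, 0.0]
ft_force: [-0.7, 3.2, 3.3]
grip_width: 0.111
grip_force: 45.0
```

>>> {"fn": "step_arm", "kwargs": {
  "commands": [
    {"travel": [0,0,0],"turn": [0,0,0]},
    {"travel": [0,0,0],"turn": [0,0,0]},
    {"travel": [0,0,0],"turn": [0,0,0]},
    {"travel": [0,0,0],"turn": [0,0,0]}
  ],
  "gripper": 0.5
}}

```text
time: 9.95
position: [0.5439, 0.1887, 0.0699]
tool_rot: [0.151, 3.136, -0.004]
ft_force: [0.0, -1.3, -0.3]
grip_width: 0.387
grip_force: 0.0
```

>>> {"fn": "step_arm", "kwargs": {
  "commands": [
    {"travel": [0,0,-0.02],"turn": [0,0,0]},
    {"travel": [0,0,-0.05],"turn": [0,0,0]},
    {"travel": [0,0,-0.09],"turn": [0,0,0]},
    {"travel": [0,0,-0.12],"turn": [0,0,0]},
    {"travel": [0,0,-0.12],"turn": [0,0,0]}
  ]
}}

```text
time: 10.45
position: [0.5465, 0.1902, 0.195]
tool_rot: [0.15, 3.129, 0.004]
ft_force: [-0.1, 0.0, -0.2]
grip_width: 0.499
grip_force: 0.0
```

```bash
cat >> h.py <<'E'
def push(d,z,psi=PSI+90,l=0):   # wide fingers, tool y across deck
    p=np.radians(psi); y=np.array([np.cos(p),np.sin(p),0]); zz=np.array([0,0,-1.]); go(np.array([*deck(d,l),z]),np.column_stack([np.cross(y,zz),y,zz]))
E
python3 -c "
from h import *
st(); print(ctrl.get_state()['joint_positions'])
push(-.03,.17); push(-.03,.17,PSI-90)"
```

```text
t 10.45 tcp [0.5465 0.1902 0.195 ] deck 0.18026293313128408 -0.002553328557560496 psi 84.50702648806417 pitch 0.15813795464740316 F [-0.1314  0.0089 -0.2137] Fu -0.003692003949190063 w 0.4988597087210525 0.0
[-0.7792  0.1933  0.4511  1.7142 -0.0871  1.2445  1.1666]
travel mm [   2.8066 -210.331    24.4428] turn [ -0.2943   0.5427 -89.9929]
travel mm [   2.8066 -210.331    24.4428] turn [ 0.5427  0.2943 90.0055]
```

>>> {"fn": "step_arm", "kwargs": {
  "commands": [
    {"travel": [0.0005,-0.04,0],"turn": [0,0,8.5]},
    {"travel": [0.001,-0.08,0],"turn": [0,0,17]},
    {"travel": [0.002,-0.12,0],"turn": [0,0,25.5]},
    {"travel": [0.0025,-0.16,0],"turn": [0,0,34]},
    {"travel": [0.003,-0.2,0],"turn": [0,0,42.5]}
  ],
  "gripper": 1
}}

```text
time: 10.95
position: [0.5206, -0.0109, 0.1895]
tool_rot: [1.285, 2.865, -0.003]
ft_force: [0.7, -0.2, 0.1]
grip_width: 0.867
grip_force: 0.0
```

>>> {"fn": "step_arm", "kwargs": {
  "commands": [
    {"travel": [0,0,0],"turn": [0,0,8.5]},
    {"travel": [0,0,0],"turn": [0,0,17]},
    {"travel": [0,0,0],"turn": [0,0,25.5]},
    {"travel": [0,0,0],"turn": [0,0,34]},
    {"travel": [0,0,0],"turn": [0,0,42.5]}
  ]
}}

```text
time: 11.45
position: [0.521, -0.0094, 0.1894]
tool_rot: [2.236, 2.204, -0.002]
ft_force: [-1.1, -0.6, -0.3]
grip_width: 0.997
grip_force: 0.0
```

>>> {"fn": "step_arm", "kwargs": {
  "commands": [
    {"travel": [0,0,0],"turn": [0,0,5]},
    {"travel": [0,0,0],"turn": [0,0,5]},
    {"travel": [0,0,0],"turn": [0,0,5]}
  ]
}}

```text
time: 11.75
position: [0.5212, -0.0093, 0.1898]
tool_rot: [2.321, 2.114, -0.002]
ft_force: [0.4, 0.3, 0.4]
grip_width: 1.001
grip_force: 0.0
```

```bash
python3 -c "
from h import *
st()
push(-.03,.05,PSI-90)
import cv2
cv2.imwrite('pics/t5.png',cv2.resize(ctrl.get_image('top')[140:250,195:410,::-1],None,fx=3.7,fy=3.7,interpolation=cv2.INTER_CUBIC))"
```

```text
t 11.75 tcp [ 0.5212 -0.0093  0.1898] deck -0.0207106909204261 0.003568999710002341 psi -5.3494377288255714 pitch 0.046456378618403384 F [0.4271 0.284  0.3993] Fu 0.3236505451343769 w 1.0009062134935638 0.0
travel mm [ -8.9899   3.4313 139.7848] turn [0.0466 0.1265 0.1505]
```

View pics/t5.png

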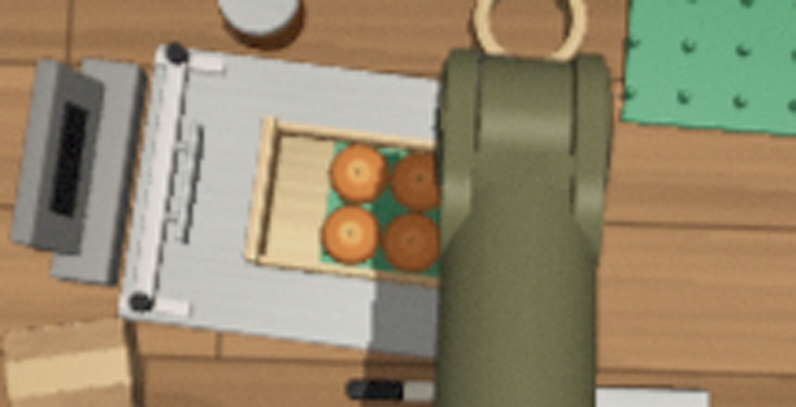

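The crate stands straight on the deck, with its lead top edge at t5 (263,117)–(246,260), parallel to the step. I'll check the position and compute the descent.

```bash
python3 -c "
from h import *
for p in((263,117),(246,260)):
    e=ray('top',c1(p),.085)[:2]-S0; print(e@U,e@V)
for p in((497,88),(464,360)):
    e=ray('top',c1(p),.015)[:2]-S0; print('step',e@U,e@V)
push(-.025,.047,PSI-90)"
```

```text
0.1864090096692955 -0.05713005435262846
0.18420589538648455 0.06188331705622167
step -0.0021248160132118737 -0.11831890160597532
step -0.003132374599247786 0.11899855391502161
travel mm [ -4.0782   3.3169 142.9206] turn [0.0592 0.12   0.1391]
```

>>> {"fn": "step_arm", "kwargs": {
  "commands": [
    {"travel": [-0.009,0.0035,0.02],"turn": [0,0,0]},
    {"travel": [-0.009,0.0035,0.05],"turn": [0,0,0]},
    {"travel": [-0.009,0.0035,0.09],"turn": [0,0,0]},
    {"travel": [-0.009,0.0035,0.125],"turn": [0,0,0]},
    {"travel": [-0.009,0.0035,0.143],"turn": [0,0,0]}
  ]
}}

```text
time: 12.3
position: [0.5222, -0.0188, 0.0443]
tool_rot: [2.323, 2.115, -0.006]
ft_force: [-0.6, 0.1, 0.1]
grip_width: 1.004
grip_force: 0.0
```

>>> {"fn": "step_arm", "kwargs": {
  "commands": [
    {"travel": [0.01,0,0],"turn": [0,0,0]},
    {"travel": [0.02,0,0],"turn": [0,0,0]},
    {"travel": [0.025,0,0],"turn": [0,0,0]},
    {"travel": [0.025,0,0],"turn": [0,0,0]}
  ]
}}

```text
time: 12.7
position: [0.5281, 0.0081, 0.0487]
tool_rot: [2.319, 2.114, 0.004]
ft_force: [0.3, 0.0, -0.1]
grip_width: 1.001
grip_force: 0.0
```

```bash
python3 -c "
from h import *
st(); push(.0,.045,PSI-90)"
```

```text
t 12.7 tcp [0.5281 0.0081 0.0487] deck -0.0027195414762341405 -0.0016405572661327445 psi -5.2964961507214845 pitch 0.23992790434416317 F [ 0.3358  0.0209 -0.1117] Fu 0.052992026010477956 w 1.0006257967366508 0.0
travel mm [ 2.7264 -1.6465  3.7259] turn [0.24   0.0164 0.2035]
```

>>> {"fn": "step_arm", "kwargs": {
  "commands": [
    {"travel": [0.004,-0.001,0.002],"turn": [0.2,0,0.2]},
    {"travel": [0.008,-0.0016,0.003],"turn": [0.2,0,0.2]},
    {"travel": [0.012,-0.0016,0.003],"turn": [0.2,0,0.2]},
    {"travel": [0.017,-0.0016,0.003],"turn": [0.2,0,0.2]},
    {"travel": [0.022,-0.0016,0.003],"turn": [0.2,0,0.2]}
  ]
}}

```text
time: 13.2
position: [0.5273, 0.0262, 0.0445]
tool_rot: [2.329, 2.106, -0.006]
ft_force: [-0.1, -4.9, 2.5]
grip_width: 1.006
grip_force: 2.6
```

>>> {"fn": "step_arm", "kwargs": {
  "commands": [
    {"travel": [0.005,0,0],"turn": [0,0,0]},
    {"travel": [0.01,0,0],"turn": [0,0,0]},
    {"travel": [0.015,0,0],"turn": [0,0,0]},
    {"travel": [0.02,0,0],"turn": [0,0,0]},
    {"travel": [0.025,0,0],"turn": [0,0,0]}
  ]
}}

```text
time: 13.7
position: [0.5299, 0.051, 0.0445]
tool_rot: [2.329, 2.106, -0.006]
ft_force: [-0.8, -6.1, 2.5]
grip_width: 0.999
grip_force: 2.8
```

```bash
python3 -c "
from h import *
st(); print(ctrl.get_state()['torque'])"
```

```text
t 13.7 tcp [0.5299 0.051  0.0445] deck 0.040137537763002294 0.0006406475043195459 psi -5.771076209317928 pitch -0.07992647931988185 F [-0.7885 -6.0539  2.5354] Fu -6.10162543327942 w 0.9987165066606326 2.77374554425478
[-1.0195  0.2196  0.0324]
```

>>> {"fn": "step_arm", "kwargs": {
  "commands": [
    {"travel": [0.004,0,0],"turn": [0,0,-0.1]},
    {"travel": [0.008,0,0],"turn": [0,0,-0.25]},
    {"travel": [0.012,0,0],"turn": [0,0,-0.25]},
    {"travel": [0.015,0,0],"turn": [0,0,-0.25]},
    {"travel": [0.017,0,0],"turn": [0,0,-0.25]}
  ]
}}

```text
time: 14.2
position: [0.5316, 0.068, 0.0445]
tool_rot: [2.324, 2.111, -0.006]
ft_force: [-0.3, -5.9, 2.8]
grip_width: 0.995
grip_force: 2.9
```

>>> {"fn": "step_arm", "kwargs": {
  "commands": [
    {"travel": [0.002,0,0],"turn": [0,0,0]},
    {"travel": [0.004,0,0],"turn": [0,0,0]},
    {"travel": [0.006,0,0],"turn": [0,0,0]}
  ]
}}

```text
time: 14.5
position: [0.5322, 0.0732, 0.0445]
tool_rot: [2.325, 2.11, -0.007]
ft_force: [-1.5, -7.7, 3.5]
grip_width: 0.999
grip_force: 3.6
```

>>> {"fn": "step_arm", "kwargs": {
  "commands": [
    {"travel": [0.0015,0,0],"turn": [0,0,0]},
    {"travel": [0.003,0,0],"turn": [0,0,0]}
  ]
}}

```text
time: 14.7
position: [0.5324, 0.0758, 0.0445]
tool_rot: [2.325, 2.11, -0.008]
ft_force: [-2.2, -7.3, 3.0]
grip_width: 0.996
grip_force: 3.7
```

```bash
python3 -c "
from h import *
st(); print(ctrl.get_state()['torque'])"
```

```text
t 14.7 tcp [0.5324 0.0758 0.0445] deck 0.06509590040814311 0.0005420259362412548 psi -5.54443826510981 pitch -0.09211511584132975 F [-2.246  -7.3058  3.0375] Fu -7.487465592610758 w 0.9956669036551409 3.684348128736019
[-1.402   0.2018  0.0645]
```

>>> {"fn": "step_arm", "kwargs": {
  "commands": [
    {"travel": [0.001,0,0],"turn": [0,0,0]},
    {"travel": [0.002,0,0],"turn": [0,0,0]}
  ]
}}

```text
time: 14.9
position: [0.5326, 0.0777, 0.0445]
tool_rot: [2.325, 2.11, -0.008]
ft_force: [-1.8, -7.0, 4.4]
grip_width: 0.998
grip_force: 3.8
```

>>> {"fn": "step_arm", "kwargs": {
  "commands": [
    {"travel": [0.001,0,0],"turn": [0,0,0]},
    {"travel": [0.002,0,0],"turn": [0,0,0]}
  ]
}}

```text
time: 15.1
position: [0.5328, 0.0796, 0.0445]
tool_rot: [2.325, 2.11, -0.008]
ft_force: [-1.6, -7.9, 3.5]
grip_width: 0.999
grip_force: 3.9
```

>>> {"fn": "step_arm", "kwargs": {
  "commands": [
    {"travel": [0.001,0,0],"turn": [0,0,0]},
    {"travel": [0.001,0,0],"turn": [0,0,0]}
  ]
}}

```text
time: 15.3
position: [0.5329, 0.0808, 0.0445]
tool_rot: [2.325, 2.11, -0.008]
ft_force: [-1.1, -6.6, 3.1]
grip_width: 1.002
grip_force: 3.6
```

>>> {"fn": "step_arm", "kwargs": {
  "commands": [
    {"travel": [0.001,0,0],"turn": [0,0,0]},
    {"travel": [0.001,0,0],"turn": [0,0,0]}
  ]
}}

```text
time: 15.5
position: [0.5329, 0.0817, 0.0445]
tool_rot: [2.325, 2.11, -0.008]
ft_force: [-1.0, -7.2, 4.2]
grip_width: 0.999
grip_force: 3.7
```

>>> {"fn": "step_arm", "kwargs": {
  "commands": [
    {"travel": [0.001,0,0],"turn": [0,0,0]},
    {"travel": [0.001,0,0],"turn": [0,0,0]}
  ]
}}

```text
time: 15.7
position: [0.533, 0.0826, 0.0445]
tool_rot: [2.325, 2.11, -0.008]
ft_force: [-0.4, -6.5, 4.1]
grip_width: 1.0
grip_force: 3.8
```

```bash
python3 -c "
from h import *
st(); print(ctrl.get_state()['torque'])"
```

```text
t 15.7 tcp [0.533  0.0826 0.0445] deck 0.07191334912086902 0.0005604545991242783 psi -5.553341522185261 pitch -0.09786463366465785 F [-0.3761 -6.5075  4.0782] Fu -6.513602277383249 w 0.9995548607380367 3.7566082924604416
[-1.4194  0.2819  0.028 ]
```

Not firm yet, so I continue in 1 mm increments.

>>> {"fn": "step_arm", "kwargs": {
  "commands": [
    {"travel": [0.001,0,0],"turn": [0,0,0]},
    {"travel": [0.001,0,0],"turn": [0,0,0]}
  ]
}}

```text
time: 15.9
position: [0.5331, 0.0835, 0.0445]
tool_rot: [2.325, 2.11, -0.008]
ft_force: [-1.5, -7.0, 3.0]
grip_width: 1.003
grip_force: 3.9
```

>>> {"fn": "step_arm", "kwargs": {
  "commands": [
    {"travel": [0.001,0,0],"turn": [0,0,0]},
    {"travel": [0.001,0,0],"turn": [0,0,0]}
  ]
}}

```text
time: 16.1
position: [0.5331, 0.0836, 0.0445]
tool_rot: [2.325, 2.109, -0.01]
ft_force: [-2.5, -9.9, 5.7]
grip_width: 1.002
grip_force: 4.8
```

>>> {"fn": "step_arm", "kwargs": {
  "commands": [
    {"travel": [0.0006,0,0],"turn": [0,0,0]},
    {"travel": [0.0006,0,0],"turn": [0,0,0]}
  ]
}}

```text
time: 16.3
position: [0.5331, 0.0836, 0.0445]
tool_rot: [2.325, 2.108, -0.01]
ft_force: [-2.2, -10.8, 4.5]
grip_width: 0.996
grip_force: 5.3
```

```bash
python3 -c "
from h import *
st(); print(ctrl.get_state()['torque'])"
```

```text
t 16.3 tcp [0.5331 0.0836 0.0445] deck 0.07290279667369975 0.0006142091597602534 psi -5.587902292255966 pitch -0.12464158042490693 F [ -2.2377 -10.8292   4.4691] Fu -10.99384890512522 w 0.9955462838918779 5.349257066845894
[-1.9895  0.4385  0.1987]
```

The stop feels firm: force is rising and the position no longer moves. I back off slowly, rise and inspect.

>>> {"fn": "step_arm", "kwargs": {
  "commands": [
    {"travel": [-0.002,0,0],"turn": [0,0,0]},
    {"travel": [-0.005,0,0],"turn": [0,0,0]},
    {"travel": [-0.01,0,0],"turn": [0,0,0]},
    {"travel": [-0.02,0,0],"turn": [0,0,0]},
    {"travel": [-0.035,0,0],"turn": [0,0,0]}
  ]
}}

```text
time: 16.8
position: [0.5298, 0.054, 0.0442]
tool_rot: [-2.321, -2.116, 0.004]
ft_force: [-0.8, -0.6, -0.1]
grip_width: 1.005
grip_force: 0.0
```

>>> {"fn": "step_arm", "kwargs": {
  "commands": [
    {"travel": [-0.02,0,0],"turn": [0,0,0]},
    {"travel": [-0.03,0,-0.03],"turn": [0,0,0]},
    {"travel": [-0.05,0,-0.07],"turn": [0,0,0]},
    {"travel": [-0.08,0,-0.11],"turn": [0,0,0]},
    {"travel": [-0.11,0,-0.14],"turn": [0,0,0]}
  ]
}}

```text
time: 17.3
position: [0.5199, -0.0576, 0.1868]
tool_rot: [2.323, 2.113, -0.001]
ft_force: [1.7, 0.2, -0.1]
grip_width: 1.003
grip_force: 0.0
```

>>> {"fn": "step_arm", "kwargs": {
  "commands": [
    {"travel": [-0.04,0,0],"turn": [0,0,0]},
    {"travel": [-0.08,0,0],"turn": [0,0,0]},
    {"travel": [-0.08,0,0],"turn": [0,0,0]}
  ]
}}

```text
time: 17.6
position: [0.5103, -0.1432, 0.1854]
tool_rot: [2.333, 2.1, -0.005]
ft_force: [-0.4, -1.1, 0.9]
grip_width: 0.999
grip_force: 0.0
```

```bash
python3 -c "
from h import *
st()
import cv2
a=cv2.resize(ctrl.get_image('top')[140:250,195:410,::-1],None,fx=3.7,fy=3.7,interpolation=cv2.INTER_CUBIC)
cv2.imwrite('pics/t6.png',a)"
```

```text
t 17.6 tcp [ 0.5103 -0.1432  0.1854] deck -0.15507279587547865 0.0015396508413712416 psi -6.020971004783925 pitch -0.02377416658735264 F [-0.3628 -1.1271  0.8831] Fu -1.1567073482158066 w 0.9992049480828838 0.0
```

View pics/t6.png

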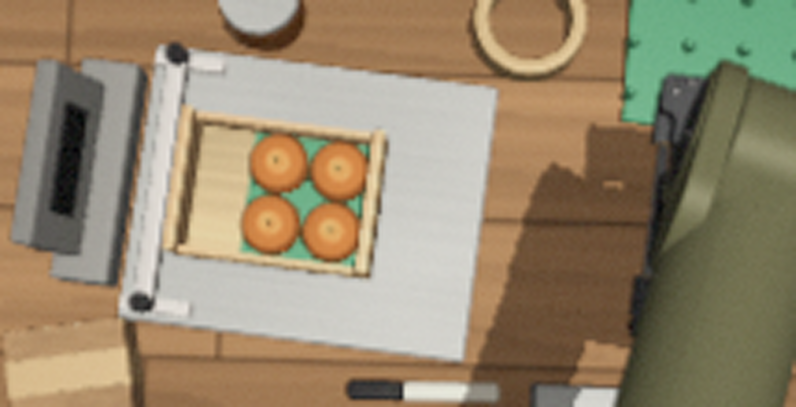

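The crate stands flat and straight against the stop. Its rear top edge is at t6 (387,131)–(368,275), and the tape, jar, marker and carton haven't moved.

```bash
python3 -c "
from h import *
for p in((387,131),(368,275)):
    e=ray('top',c1(p),.085)[:2]-S0; print(e@U,e@V)
print(ctrl.close_job())"
```

```text
0.08338103329874853 -0.05831489230951726
0.08346838400008696 0.06156756551668548
the job is handed in; nothing more can be done
None
```

The job is handed in: the crate was tipped over the step and slid along the deck. It now stands flat and straight about 2 mm off the scale's centre line, and the stop plate was pushed until it felt firm at about 11 N.

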